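# Show a chip carrier to the inspection camera

## Task

Draw the chip carrier with the tall handle tab up out of the green rack by its tab and hold it in the air for the inspection camera: its field of wells centred 15 cm straight in front of the lens, tab uppermost, and leaned back so that its face is square to the camera's downward-tipped line of sight. Do not touch the camera, and leave the other carriers and everything else where they are. Finish while still holding the carrier there, quite still, with the fingers on the tab only so that the wells stay in view.

Things in the scene. Friction and masses are not known exactly. Their poses are not given: they have to be found in the camera images.
- carrier_tab (a point): Grip point of the chip carrier to show (bare aluminium plate on edge in the green rack): on its tall handle tab, 20 mm below the tab's top, 110 mm above the foot. The tab (30 wide, 10 thick, 50 mm high) stands in the middle of its top; only this carrier has one, so it rises 45 mm or more above its neighbours. Pinch across the 10 mm thickness. Own x: thickness, y: width, z: up. About 0.16 kg.
- carrier_window (a point): Centre of the same carrier's field of wells: 40 mm above its foot, 70 mm straight below carrier_tab, at mid thickness; same axes. The frame is 70 mm wide (y), 80 mm high (z), 10 mm thick (x), with 2 rows of 4 dark wells seen alike on both faces; either face may be shown.
- rack: Fixed green plastic rack, 112 (own x) by 94 mm (own y), 45 mm high; origin at the centre of its underside, z up. Three cross slots, 16 (x) by 74 mm (y), at own x = -40, 0, +40 mm, floors 5 mm above the table; each holds one carrier 40 mm deep with 2 to 3 mm play each side, to be drawn straight up. Which slot holds which carrier varies.
- plain_carrier_mid (a point): Neighbour carrier with a plain straight top, 10 x 70 x 80 mm, loose in another slot; point at its centre, 40 mm above its foot; its top is 85 mm above the table.
- eared_carrier_mid (a point): Neighbour carrier with two short ears at its top corners, 10 x 70 mm, 82 mm high with the ears, loose in another slot; point 40 mm above its foot, at mid thickness; its top is 87 mm above the table.
- camera: Fixed inspection camera: 110 mm round dark foot, 14 mm thick, an 18 mm steel post, and on it a grey box head (50 wide, 70 mm long) with a black 42 mm lens barrel. Origin under the centre of the foot, z up. The head's centre line crosses the post's axis 270 mm above the table; it looks to its own -x (towards the robot), tipped 25 degrees down.
- lens (a point): Centre of the lens's front glass, 60 mm along the optical axis from where it crosses the post's axis. Own x runs from the subject back into the camera along the optical axis (rising 25 degrees), own y is level, own z is the picture's upward direction.
- focus (a point): The focus point in empty air: on the optical axis, 150 mm straight in front of the lens glass (own x = -150 mm from point lens), about 181 mm above the table. Same axes as point lens.
- reagent_mid (a point): Bystander: small loose reagent bottle, 38 mm across, 75 mm high; point half-way up.
- freezer_box_mid (a point): Bystander: loose white freezer box, 75 x 75 mm, 45 mm high; point half-way up.
- jar_mid (a point): Bystander: loose jar with a blue cap, 52 mm across, 60 mm high; point half-way up.
There are look-alikes about, which are no part of the job. What is shaped like the part that bears carrier_tab but orange or purple is not meant.

How it is judged (in metres and radians):
On the way:
1. the carrier is held clear above the rack (height (world z) of carrier_window above 0.1 m and contact force between the fingers and carrier above 0.5 N and contact force between carrier and rack below 0.1 N), for 0.2 s.
At the end, for the whole second after the job is handed in: Still gripped by its tab (grip centre 45 mm or more above the wells' centre), clear of rack and camera, at rest; wells' centre within 25 mm of the focus point 150 mm before the lens, face within 0.2 rad of square to the line of sight, tab up within 0.2 rad of the picture's upright (distance between carrier_window and focus below 0.025 m and angle between the x axis of carrier_window and the x axis of focus, either way round below 0.2 rad and angle between the z axis of carrier_window and the z axis of focus, either way round below 0.2 rad and angle between carrier_window's own z axis and vertical below 0.9 rad and height (world z) of carrier_window above 0.14 m and contact force between the fingers and carrier above 1 N and contact force between carrier and rack below 0.1 N and contact force between carrier and camera below 0.1 N and z of the grasp point in the frame of carrier_window above 0.045 m and linear speed of carrier below 0.02 m/s and angular speed of carrier below 0.15 rad/s); the arm keeps its last pose, push and grip.
It fails at once if the camera is touched (contact force between camera and anything else above 1 N).
It fails at once if another carrier is moved more than 20 mm (distance of any of plain_carrier_mid, eared_carrier_mid from where it was at the start of the episode above 0.02 m).
It fails at once if the bottle, freezer box or jar is moved more than 30 mm (distance of any of reagent_mid, freezer_box_mid, jar_mid from where it was at the start of the episode above 0.03 m).
It also fails if it takes over 54 s, if anything falls off the work surface, if the arm or the gripper's body presses on something with over 40 N, if the wrist force passes 120 N, or if a joint passes its speed limit or range.

## Robot

A 6-joint arm with a two-finger parallel gripper is mounted at the origin on the work surface. World frame = base frame: x ahead of the robot, y to its left, z up, the work surface at z = 0. Lengths are in mm, angles in rad, forces in N, time in s.
With the tool pointing down it reaches from about 300 to 775 mm from the base axis. Payload 14.6 kg.
Tool frame: the origin (TCP) lies on the front face of the gripper's body, between the roots of the fingers; the fingertips stand 97 mm ahead of it and the grasp point (between the pads) lies 78 mm ahead of it; z points along the fingers, y is the line along which they close (so a half turn about z gives the same grasp; the last joint's range is limited). The gripper opens to 94 mm and grips with 3 to 60 N. Pads are 16 mm wide; open, the fingers measure 119 mm over their backs; the gripper's body (75 mm by 177 mm) begins 78 mm behind the grasp point.
Start: joints at [-1.381, 0.3, 1.521, -0, 1.321, -0.067], TCP at [139.686, -531.957, 302.646] pointing down, gripper open.
Joint ranges: [-3.03, 3.03], [-0.79, 2.21], [0.23, 2.52], [-1.04, 4.18], [0, 3.07], [-2.55, 2.55]. Speed limits (rad/s): [2.22, 2.22, 2.57, 3.14, 3.14, 3.14].

## Interface

Orientations are given as [roll, pitch, yaw] about the fixed x, y, z axes, in that order (R = Rz(yaw) Ry(pitch) Rx(roll)).
In Python, from cell import * gives the robot as it stands.
- The arm moves only by the tool carry_out, never from a script. Its arguments are lists of equal length, an entry for each row: "slide": the shift along the world's x, y, z scaled (see below), a list of three; "dr": the turn, a rotation vector about the world's x, y, z scaled (see below), a list of three; "gripper": the opening in per cent of the stroke, from 0 (shut) to 100 (fully open). A call has 1 to 10 rows; each row is the pose to reach, as a shift and turn from the pose commanded when the call began, turning the shorter way round; what a row does not reach only later rows make up. The controller multiplies each number of a shift by 0.25 m and each number of a turn by 360 degrees. A row lasts 1/12 s, in which the tool goes at most 41.7 mm and 7.16 degrees, less where a joint would pass 70% of its speed; a pose out of reach is approached as far as the arm can. A call with a number of a shift or a turn outside -1 to 1 is refused whole. A call with a gripper value outside its range is refused whole. The fingers move at their own pace and stop on an object; "newtons" is the grip in N (left out, the last holds). Time passes only in rows, so rows that repeat a pose let the fingers close. It gives the time, the measured TCP pose, the force, the opening and the grip force at its end, in the units of the state.
- read_state(): the state, without advancing time (a new reading comes with each control period).
- camera(name): name is "side" or "top" or "wrist"; returns the picture (384x512x3 uint8, red, green, blue); there is no depth.
- camera_model(name): a dict with "vfov" (degrees; the focal length in pixels is half the picture's height over the tangent of half this angle, whatever the lens; pixels are square), "cx", "cy" (the principal point, pixels), "k1" (the pictures are not rectified: a ray, as slopes to the right and down, at radius r is drawn at 1 + k1 r^2 times it, then the intrinsics apply), "R" (3x3) and "t" (3): a world point X has camera coordinates R X + t. Camera axes: x right, y down, z forward; pixel columns grow to the right and rows downward; lengths in mm; the calibration is good to about 2 mm. A picture is of the moment at which its call begins: read the wrist's pose just before it. camera_model takes no time and is no camera call; for the wrist camera it gives the pose at the moment of the call.
- sign_off(): hands the job in; it is judged then, once.
The state is a dict: "clock": time; "joints": joint angles; "qd": joint speeds; "effort": joint torques, N m; "eef_pos": TCP position; "eef_rot": TCP orientation; "wrist_force": force on the tool from outside, world axes, zero at the start; "moment": the same for the moment, N m; "finger_gap": finger opening in mm; "finger_force": force on a finger pad.
Only numpy, scipy, OpenCV 4.12 (cv2) and the standard library are available. Lean on these libraries where they do the work, as an engineer would, in place of code of your own. Each camera call takes 0.05 s, during which the arm holds its last target. There are 200 camera calls.

## Working session

There is one attempt and no reset: what is moved stays moved. The work goes in short steps, Python scripts to look and compute and a tool call to move; the robot and the scene stay as the last step left them, time stands still between calls to the robot, and variables do not carry over. Pictures are saved under pics/ and viewed, at most 10 in all, crops included, and the job is handed in when it is done.

Besides the shell and the picture viewer there is one more tool, called after "Call:" by a JSON object that holds its "api" and its "payload". carry_out: Moves the arm, as the interface text tells. Its arguments: {"type":"object","properties":{"slide":{"type":"array","items":{"type":"array","items":{"type":"number","minimum":-1,"maximum":1}}},"dr":{"type":"array","items":{"type":"array","items":{"type":"number","minimum":-1,"maximum":1}}},"gripper":{"type":"array","items":{"type":"number"}},"newtons":{"type":"number"}},"required":["slide","dr","gripper"]}

```bash
mkdir -p pics
cat > h.py <<'E'
from cell import *
import numpy as np, cv2
def K(m):
    f=192/np.tan(np.radians(m["vfov"])/2); return f
def ray(m,p):
    f=K(m); d=np.array([(p[0]-m["cx"])/f,(p[1]-m["cy"])/f]); u=d.copy()
    for _ in range(30): u=d/(1+m["k1"]*(u@u))
    R=np.array(m["R"]);t=np.array(m["t"])
    v=R.T@np.array([u[0],u[1],1]); return -R.T@t, v/np.linalg.norm(v)
def proj(m,X):
    c=np.array(m["R"])@np.array(X,float)+np.array(m["t"]); u=c[:2]/c[2]; u=u*(1+m["k1"]*(u@u)); return u*K(m)+[m["cx"],m["cy"]]
def onz(m,p,z):
    o,v=ray(m,p); return o+v*(z-o[2])/v[2]
def tri(obs):
    A=np.zeros((3,3));b=np.zeros(3)
    for m,p in obs:
        o,v=ray(m,p);P=np.eye(3)-np.outer(v,v);A+=P;b+=P@o
    X=np.linalg.solve(A,b); return X,[np.round(proj(m,X)-p,1) for m,p in obs]
def save(n,fn):
    im=camera(n); cv2.imwrite(fn,im[:,:,::-1]); return im
E
python3 - <<'E'
from h import *
a=save("side","pics/s0.png");b=save("top","pics/t0.png")
big=np.hstack([a,b])[:,:,::-1]
cv2.imwrite("pics/s0b.png",cv2.resize(a[:,:,::-1],(800,600),interpolation=cv2.INTER_CUBIC))
cv2.imwrite("pics/t0b.png",cv2.resize(b[:,:,::-1],(800,600),interpolation=cv2.INTER_CUBIC))
for n in("side","top"):
    m=camera_model(n);print(n,m["vfov"],-np.array(m["R"]).T@m["t"],np.round(m["R"],2).tolist())
print(read_state())
E
```

```text
side 52.30342581517359 [ 489.90885196 -725.12294383  929.57556135] [[0.99, -0.16, -0.02], [-0.14, -0.79, -0.6], [0.08, 0.59, -0.8]]
top 45.830561555435814 [ 395.67892879 -123.9519397  1281.11553084] [[0.01, -1.0, 0.0], [-0.99, -0.01, -0.16], [0.16, -0.0, -0.99]]
{'clock': 0.1, 'joints': array([-1.38064209e+00,  3.00401361e-01,  1.52151067e+00, -3.53441654e-05,
        1.32070435e+00, -6.66072713e-02]), 'qd': array([ 0.00014789, -0.00128069, -0.00107605, -0.00110902, -0.00082978,
        0.00099036]), 'effort': array([ 5.62885507e-04, -5.32644582e+01, -3.53284228e+01,  7.09133665e-02,
        2.34739407e-02, -6.30713862e-05]), 'eef_pos': array([ 139.63427696, -531.84029842,  302.15431965]), 'eef_rot': array([-3.14056892e+00, -3.39773167e-05,  2.56770253e-01]), 'wrist_force': array([-0.75872045,  0.69630635, -0.3352694 ]), 'moment': array([ 0.0260717 , -0.00641543, -0.02665119]), 'finger_force': 0.0, 'finger_gap': 93.573292457769}
```

View pics/s0b.png

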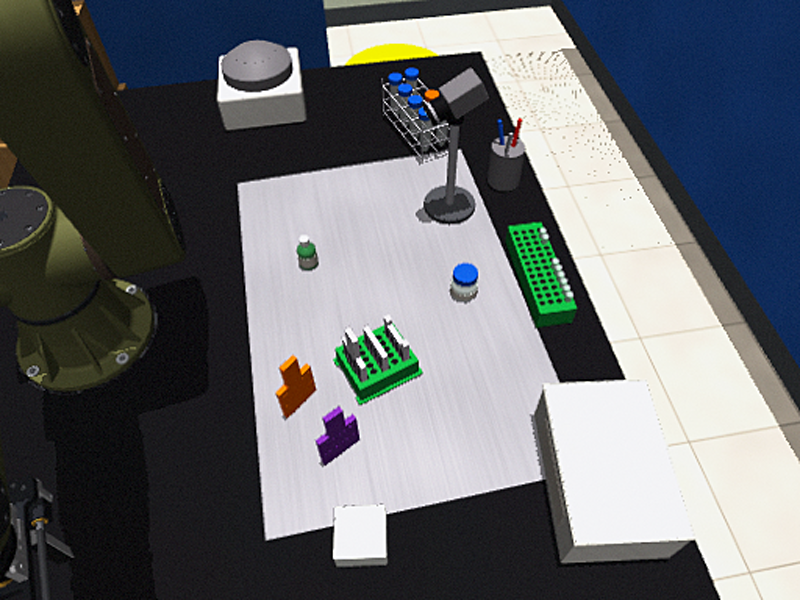

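View pics/t0b.png

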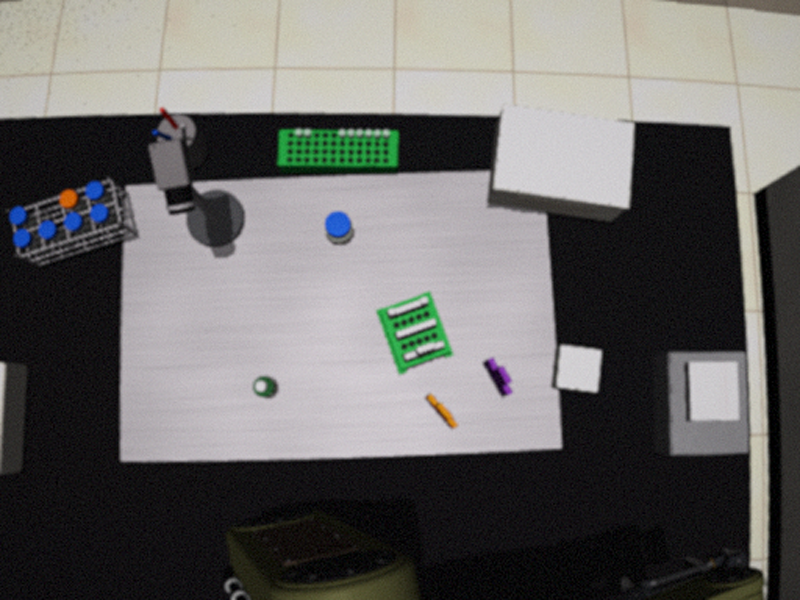

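The side view shows the green rack near (378,360), the camera foot at (450,203) and its head at (460,97), plus orange and purple look-alikes. The top view has the rack at (415,332). I'll zoom in to find the tab.

Run:
```python
import cv2,numpy as np
s=cv2.imread("pics/s0.png");t=cv2.imread("pics/t0.png")
a=cv2.resize(s[195:260,205:275],(400,371),interpolation=cv2.INTER_CUBIC)
b=cv2.resize(t[180:245,235:295],(400,433),interpolation=cv2.INTER_CUBIC)
c=cv2.resize(t[80:170,85:165],(380,428),interpolation=cv2.INTER_CUBIC)[:160]
o=np.zeros((440,800,3),np.uint8);o[:371,:400]=a;o[:433,400:]=b
cv2.imwrite("pics/z0.png",o)
```

```text
(no output)
```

View pics/z0.png

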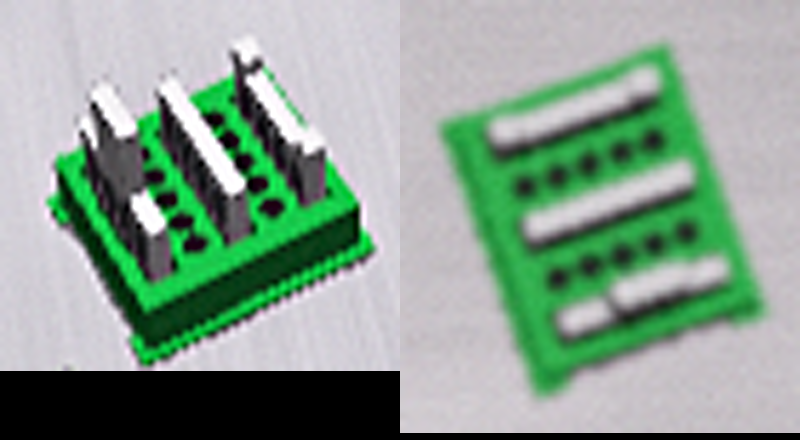

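Run:
```python
from h import *
s=camera_model("side");t=camera_model("top")
cs=lambda x,y:(205+x/5.714-.4,195+y/5.714-.4); ct=lambda x,y:(235+(x-400)/6.667-.4,180+y/6.667-.4)
B=lambda x,y:(x*.64-.2,y*.64-.2)
def T(n,a,b): X,r=tri([(s,a),(t,b)]);print(n,X.round(1),r)
T("tabtop",cs(114,110),ct(652,287))
T("foot",B(449.5,202),B(215,218)); print(onz(s,B(449.5,202),14),onz(t,B(215,218),14))
T("jar",B(465,272),B(338,222))
T("bottle",B(305,240),B(263,386))
T("pl",cs(167,85),ct(690,175));T("pr",cs(237,187),ct(527,228))
for a in [(585,320),(712,270)]: print(onz(t,ct(*a),85))
for a in [(612,293),(690,275)]: print(onz(t,ct(*a),135))
# camera head fit by post top candidates
F=onz(t,B(215,218),14)
T("lens",B(437,106),B(180,208))
```

```text
tabtop [ 487.6 -180.6  138.2] [array([-0.1,  0. ]), array([-0. , -0.1])]
foot [731.9 205.3  19.2] [array([-0.1,  0. ]), array([-0. , -0.1])]
[733.59622937 210.65711018  14.        ] [733.03295966 206.59383331  14.        ]
jar [711.8 -27.6  66. ] [array([ 0.7, -0.2]), array([0. , 0.7])]
bottle [424.2  91.8  77.6] [array([-0.2,  0. ]), array([-0. , -0.2])]
pl [ 518.6 -193.5  171.9] [array([ 3.1, -1. ]), array([0.3, 3.1])]
pr [ 533.5 -133.7  -13.5] [array([-3.2,  0.8]), array([-0.2, -3.2])]
[ 478.28442886 -156.88445328   85.        ]
[ 498.73338749 -207.0055221    85.        ]
[ 485.20368693 -165.63437489  135.        ]
[ 492.41971806 -195.18243375  135.        ]
lens [688.  195.5 267.8] [array([-2.4,  0.8]), array([ 0.1, -3. ])]
```

Run:
```python
import cv2,numpy as np
s=cv2.imread("pics/s0.png");t=cv2.imread("pics/t0.png")
a=cv2.resize(s[35:145,260:325],(355,600),interpolation=cv2.INTER_CUBIC)
b=cv2.resize(t[80:170,85:165],(440,495),interpolation=cv2.INTER_CUBIC)
o=np.zeros((600,800,3),np.uint8);o[:,:355]=a;o[:495,360:]=b
cv2.imwrite("pics/z1.png",o)
```

```text
(no output)
```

View pics/z1.png

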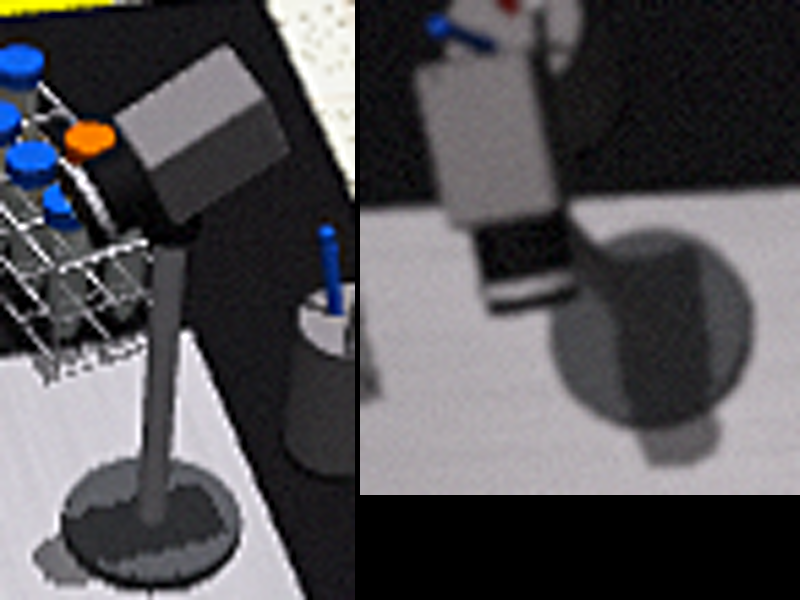

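The tabbed carrier sits in the slot nearest the robot, with its tab top at about (488,-181,137). The crop shows the camera's head box clearly, so I'll fit its position and yaw from the corners.

```bash
cat > fit.py <<'E'
from h import *
from scipy.optimize import least_squares
s=camera_model("side");t=camera_model("top")
S=lambda x,y:np.array((260+x/5.46-.4,35+y/5.46-.4)); T=lambda x,y:np.array((85+(x-360)/5.5-.4,80+y/5.5-.4))
c,sn=np.cos(np.radians(25)),np.sin(np.radians(25))
def W(p,a,y,u): # a along axis forward, u picture up
    d=np.array([-c*a+sn*(-u)*-1*-1 if 0 else -c*a-sn*u, y, -sn*a+c*u])
    C,Z=np.cos(p[2]),np.sin(p[2])
    return np.array([p[0]+C*d[0]-Z*d[1],p[1]+Z*d[0]+C*d[1],270+d[2]])
# obs: model, px, kind
obs=[(t,T(452,226),(0,1,1)),(t,T(558,208),(0,-1,1)),(t,T(415,70),(1,1,1)),
(s,S(115,122),(0,1,1)),(s,S(228,45),(1,1,1)),(s,S(263,98),(1,-1,1)),(s,S(160,183),(0,-1,1)),(s,S(288,150),(1,-1,-1)),(s,S(183,222),(0,-1,-1))]
def res(p):
    r=[]
    for m,px,(b,y,u) in obs: r+=list(proj(m,W(p,p[3]-70*b,25*y,p[4]*u))-px)
    r+=list(proj(s,(p[0],p[1],14))-S(151,518)); r+=list(proj(t,(p[0],p[1],10))-T(652,330))
    return np.array(r)
if __name__=="__main__":
    f=least_squares(res,[733,207,.2,35,25],loss="soft_l1");p=f.x
    print(p.round(3),res(p).reshape(-1,2).round(1).tolist())
    print("focus",W(p,210,0,0),"lens",W(p,60,0,0))
    for a in (60,65): print([((proj(t,W(p,60,0,u))-(85-.4,80-.4))*5.5+(360,0)).round() for u in(-21,21)])
E
python3 fit.py
```

```text
[7.32164e+02 2.08101e+02 2.17000e-01 1.65350e+01 1.82600e+01] [[-0.4, 1.0], [0.9, -0.2], [-1.1, -0.1], [0.1, 0.6], [0.5, 0.5], [2.0, 0.2], [-0.8, -0.8], [1.3, -0.1], [-0.6, 0.8], [-0.0, 0.2], [-0.5, 0.4]]
focus [546.32339122 167.03111612 181.25016503] lens [679.0667144  196.36660246 244.6429043 ]
[array([549., 304.]), array([530., 319.])]
[array([549., 304.]), array([530., 319.])]
```

Call:
{"api": "carry_out", "payload": {"slide": [[0.7,0.7,0],[0.7,0.7,0],[0.7,0.7,0],[0.7,0.7,0],[0.7,0.7,0],[0.7,0.7,0],[0.7,0.7,0],[0.7,0.7,0]], "dr": [[0,0,0.13],[0,0,0.13],[0,0,0.13],[0,0,0.13],[0,0,0.13],[0,0,0.13],[0,0,0.13],[0,0,0.13]], "gripper": [50,50,50,50,50,50,50,50], "newtons": 25}}

```text
clock: 0.77
eef_pos: [315.8, -355.7, 302.6]
eef_rot: [-3.141, -0.0, 1.08]
wrist_force: [-0.9, 0.1, 0.2]
finger_gap: 47.4
finger_force: 0.0
```

Call:
{"api": "carry_out", "payload": {"slide": [[0.7,0.7,0],[0.7,0.7,0],[0.7,0.7,0],[0.7,0.7,0],[0.7,0.7,0],[0.7,0.7,0],[0.7,0.7,0],[0.7,0.7,0],[0.7,0.7,0]], "dr": [[0,0,0.13],[0,0,0.13],[0,0,0.13],[0,0,0.13],[0,0,0.13],[0,0,0.13],[0,0,0.13],[0,0,0.13],[0,0,0.13]], "gripper": [50,50,50,50,50,50,50,50,50]}}

```text
clock: 1.52
eef_pos: [489.3, -182.8, 302.3]
eef_rot: [-3.141, -0.0, 1.885]
wrist_force: [-0.1, -0.2, -0.5]
finger_gap: 46.7
finger_force: 0.0
```

Run:
```python
from h import *
st=read_state();m=camera_model("wrist");w=save("wrist","pics/w0.png")
import pickle;pickle.dump((st,m),open("w0.pkl","wb"))
cv2.imwrite("pics/w0b.png",cv2.resize(w[:,:,::-1],(800,600),interpolation=cv2.INTER_CUBIC))
print(st["clock"],st["eef_pos"],st["eef_rot"],st["joints"],st["finger_gap"],m["vfov"],-np.array(m["R"]).T@m["t"],np.round(m["R"],2).tolist())
print(proj(m,(488,-181,137)))
```

```text
1.5167 [ 489.27618241 -182.8097848   302.26335868] [-3.14081653e+00 -3.55085025e-04  1.88544860e+00] [-4.27614671e-01  2.38879416e-01  1.59924319e+00 -2.72579593e-04
  1.30428204e+00 -7.42195184e-01] 46.70792899172319 60.435905416226134 [ 468.58894919 -121.09260483  383.77281555] [[0.95, 0.31, -0.0], [0.3, -0.93, 0.23], [0.07, -0.22, -0.97]]
[251.56331882 201.58046211]
```

View pics/w0b.png

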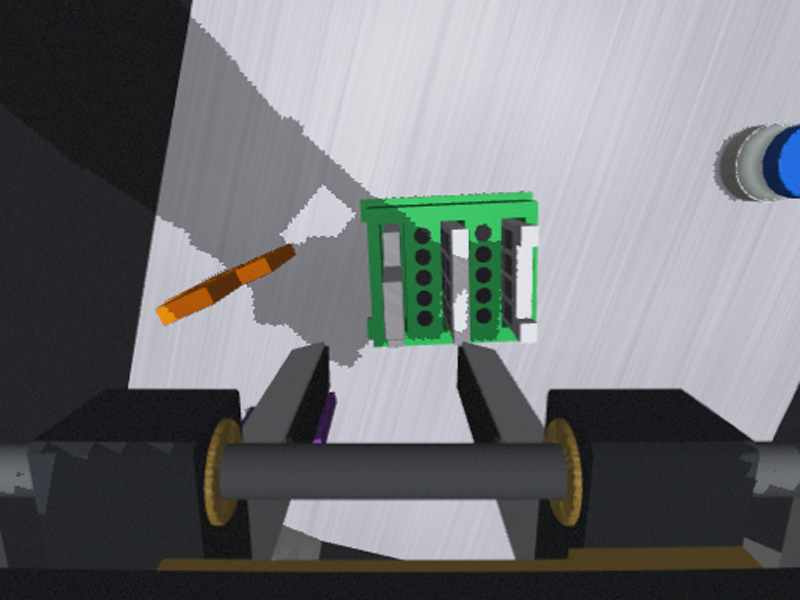

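The wrist view shows the tab at about (393,312), matching the predicted (393,315). I'll zoom in to measure its yaw and centre.

Run:
```python
import cv2
w=cv2.imread("pics/w0.png")[120:225,225:350]
cv2.imwrite("pics/w0z.png",cv2.resize(w,None,fx=5.6,fy=5.6,interpolation=cv2.INTER_CUBIC))
```

```text
(no output)
```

View pics/w0z.png

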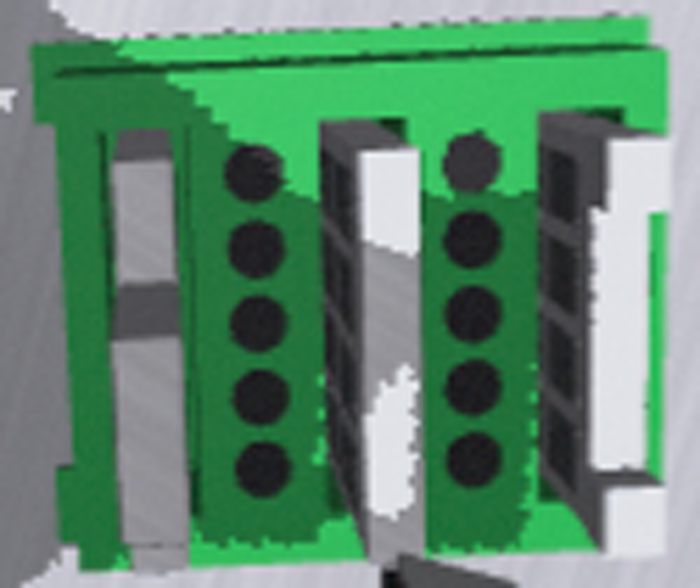

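Run:
```python
from h import *
import pickle
st,m=pickle.load(open("w0.pkl","rb"))
Z=lambda x,y:(225+x/5.6-.4,120+y/5.6-.4)
for n,a,b,z in [("tab",(146.5,340),(154,543),135),("sh",(142,160),(159,558),85),("h1",(255,173),(263,470),45),("h2",(471,162),(474,460),45),("plain",(388,150),(397,555),85)]:
    A,B=onz(m,Z(*a),z),onz(m,Z(*b),z);d=A-B
    print(n,(A+B)/2,np.linalg.norm(d),"thick yaw",np.arctan2(d[1],d[0])-np.pi/2)
t=camera_model("top");ct=lambda x,y:(235+(x-400)/6.667-.4,180+y/6.667-.4)
s=camera_model("side");cs=lambda x,y:(205+x/5.714-.4,195+y/5.714-.4)
print(tri([(m,Z(150,441)),(t,ct(652,287)),(s,cs(114,110))]))
print(st["eef_pos"]+0)
```

```text
tab [ 487.34502461 -179.29770656  135.        ] 29.020724548519897 thick yaw 0.34986712939160336
sh [ 487.0382215  -178.22313309   85.        ] 66.99750846090292 thick yaw 0.35591982362036845
h1 [ 506.37218252 -172.46835546   45.        ] 56.14291920445805 thick yaw 0.35370669751559736
h2 [ 543.5211632  -158.30635168   45.        ] 56.24209043225543 thick yaw 0.3629139716084311
plain [ 524.66500579 -164.87619375   85.        ] 68.11851565727684 thick yaw 0.365259005703237
(array([ 487.50957038, -179.63835432,  136.35246982]), [array([0.1, 1.2]), array([-0.4,  0. ]), array([-0.1,  0.1])])
[ 489.27618241 -182.8097848   302.26335868]
```

Call:
{"api": "carry_out", "payload": {"slide": [[-0.008,0.014,-0.1],[-0.008,0.014,-0.2],[-0.008,0.014,-0.3],[-0.008,0.014,-0.37],[-0.008,0.014,-0.41],[-0.008,0.014,-0.434],[-0.008,0.014,-0.434],[-0.008,0.014,-0.434]], "dr": [[0,0,0.0067],[0,0,0.0067],[0,0,0.0067],[0,0,0.0067],[0,0,0.0067],[0,0,0.0067],[0,0,0.0067],[0,0,0.0067]], "gripper": [38,38,38,38,38,38,38,38]}}

```text
clock: 2.23
eef_pos: [487.8, -179.0, 195.0]
eef_rot: [3.141, 0.001, 1.931]
wrist_force: [1.0, 0.2, 0.7]
finger_gap: 36.0
finger_force: 0.0
```

Call:
{"api": "carry_out", "payload": {"slide": [[0,0,0],[0,0,0],[0,0,0],[0,0,0],[0,0,0],[0,0,0],[0,0,0],[0,0,0],[0,0,0]], "dr": [[0,0,0],[0,0,0],[0,0,0],[0,0,0],[0,0,0],[0,0,0],[0,0,0],[0,0,0],[0,0,0]], "gripper": [0,0,0,0,0,0,0,0,0], "newtons": 25}}

```text
clock: 2.98
eef_pos: [487.8, -178.5, 194.5]
eef_rot: [3.141, 0.0, 1.933]
wrist_force: [-1.2, 1.4, 4.6]
finger_gap: 9.7
finger_force: 25.0
```

Gripped at 9.7 mm. I'll lift it straight up by 120 mm, slowly at first.

Call:
{"api": "carry_out", "payload": {"slide": [[0,0,0.03],[0,0,0.06],[0,0,0.1],[0,0,0.15],[0,0,0.21],[0,0,0.28],[0,0,0.36],[0,0,0.44],[0,0,0.48],[0,0,0.48]], "dr": [[0,0,0],[0,0,0],[0,0,0],[0,0,0],[0,0,0],[0,0,0],[0,0,0],[0,0,0],[0,0,0],[0,0,0]], "gripper": [0,0,0,0,0,0,0,0,0,0], "newtons": 30}}

```text
clock: 3.82
eef_pos: [488.0, -178.6, 316.7]
eef_rot: [3.139, 0.003, 1.933]
wrist_force: [0.9, -0.7, -2.8]
finger_gap: 9.9
finger_force: 30.0
```

Run:
```python
from h import *
from scipy.spatial.transform import Rotation as Ro
st=read_state();w=save("side","pics/s1.png");v=save("wrist","pics/w1.png")
o=np.zeros((300,800,3),np.uint8);o[:,:400]=cv2.resize(w[:,:,::-1],(400,300));o[:,400:]=cv2.resize(v[:,:,::-1],(400,300))
cv2.imwrite("pics/c1.png",o)
print(st["eef_pos"],st["eef_rot"],st["wrist_force"],st["finger_gap"],st["joints"])
psi=.217;F=np.array([546.3,167,181.25]);c,s=np.cos(np.radians(25)),np.sin(np.radians(25))
ax=np.array([c*np.cos(psi),c*np.sin(psi),s]);up=np.array([-s*np.cos(psi),-s*np.sin(psi),c])
# tool axes: y=+ax (yaw 1.93 => y=(cos.36,sin.36)), z=-up
Y=ax;Zt=-up;X=np.cross(Y,Zt);R=np.stack([X,Y,Zt],1)
zg=116-115 # grasp above carrier_tab ~ 1
tcp=F+up*(71+78)
R0=Ro.from_euler("xyz",st["eef_rot"])
d=(Ro.from_matrix(R)*R0.inv()).as_rotvec()
print("tcp",tcp,"slide",(tcp-st["eef_pos"])/250,"dr",d/(2*np.pi))
```

```text
[ 488.02058258 -178.58853627  316.69889534] [3.13877938e+00 2.82455077e-03 1.93257540e+00] [ 0.86139263 -0.73863539 -2.76920225] 9.86438236751967 [-4.21289980e-01  2.19557617e-01  1.58884987e+00 -1.77708836e-05
  1.32919865e+00 -7.83068812e-01]
tcp [484.80667029 153.44247293 316.28986027] slide [-0.01285565  1.32812404 -0.00163614] dr [ 0.02013067 -0.06605784 -0.02258259]
```

View pics/c1.png

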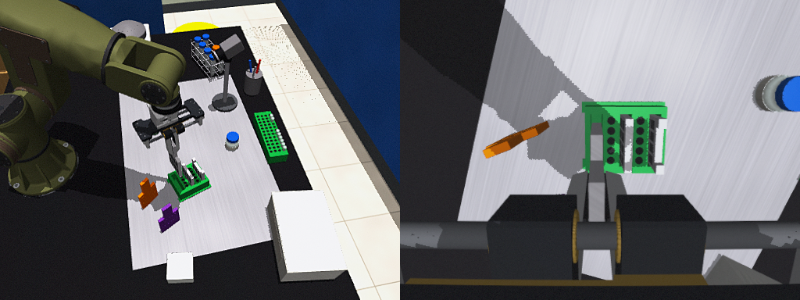

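The carrier is held clear of the rack, with its neighbours undisturbed. Next I'll carry it across and tip it.

Call:
{"api": "carry_out", "payload": {"slide": [[-0.013,0.06,0],[-0.013,0.16,0],[-0.013,0.28,0],[-0.013,0.4,0],[-0.013,0.52,0],[-0.013,0.64,0],[-0.013,0.75,0],[-0.013,0.84,0],[-0.013,0.9,0],[-0.013,0.93,0]], "dr": [[0,0,0],[0.001,-0.003,-0.001],[0.003,-0.01,-0.003],[0.006,-0.02,-0.007],[0.009,-0.03,-0.01],[0.012,-0.04,-0.014],[0.015,-0.05,-0.017],[0.018,-0.058,-0.02],[0.02,-0.064,-0.022],[0.02,-0.066,-0.0226]], "gripper": [0,0,0,0,0,0,0,0,0,0]}}

```text
clock: 4.75
eef_pos: [483.1, 56.3, 312.8]
eef_rot: [2.709, -0.004, 1.79]
wrist_force: [-0.6, -0.7, -2.0]
finger_gap: 9.9
finger_force: 30.0
```

Call:
{"api": "carry_out", "payload": {"slide": [[0,0.04,0],[0,0.09,0],[0,0.14,0],[0,0.2,0],[0,0.26,0],[0,0.31,0],[0,0.35,0],[0,0.38,0],[0,0.398,0],[0,0.398,0]], "dr": [[0,0,0],[0,0,0],[0,0,0],[0,0,0],[0,0,0],[0,0,0],[0,0,0],[0,0,0],[0,0,0],[0,0,0]], "gripper": [0,0,0,0,0,0,0,0,0,0]}}

```text
clock: 5.58
eef_pos: [484.0, 154.3, 313.5]
eef_rot: [2.71, -0.002, 1.79]
wrist_force: [-0.7, -0.6, -1.1]
finger_gap: 10.1
finger_force: 30.0
```

Run:
```python
from h import *
from scipy.spatial.transform import Rotation as Ro
import pickle
st=read_state();w=save("side","pics/s2.png");t=save("top","pics/t2.png");mw=camera_model("wrist");v=save("wrist","pics/w2.png")
pickle.dump((st,mw),open("w2.pkl","wb"))
o=np.zeros((600,800,3),np.uint8)
a=w[20:170,190:350];b=t[60:260,60:260]
o[:340,:363]=cv2.resize(a,(363,340),interpolation=cv2.INTER_CUBIC);o[:400,370:770]=cv2.resize(b,(400,400),interpolation=cv2.INTER_CUBIC)
o[345:595,:333]=cv2.resize(v,(333,250),interpolation=cv2.INTER_AREA)
cv2.imwrite("pics/c2.png",o[:,:,::-1])
R=Ro.from_euler("xyz",st["eef_rot"]).as_matrix()
print(st["clock"],st["eef_pos"],st["eef_rot"],st["finger_gap"],st["finger_force"],"window",st["eef_pos"]+R[:,2]*149,R[:,1])
```

```text
5.5833 [484.01498262 154.27535537 313.50383951] [ 2.70981263e+00 -2.12144321e-03  1.78963452e+00] 10.063023421677396 29.999497532844543 window [544.82024871 168.0925348  178.17902594] [0.88675421 0.1963045  0.41848718]
```

View pics/c2.png

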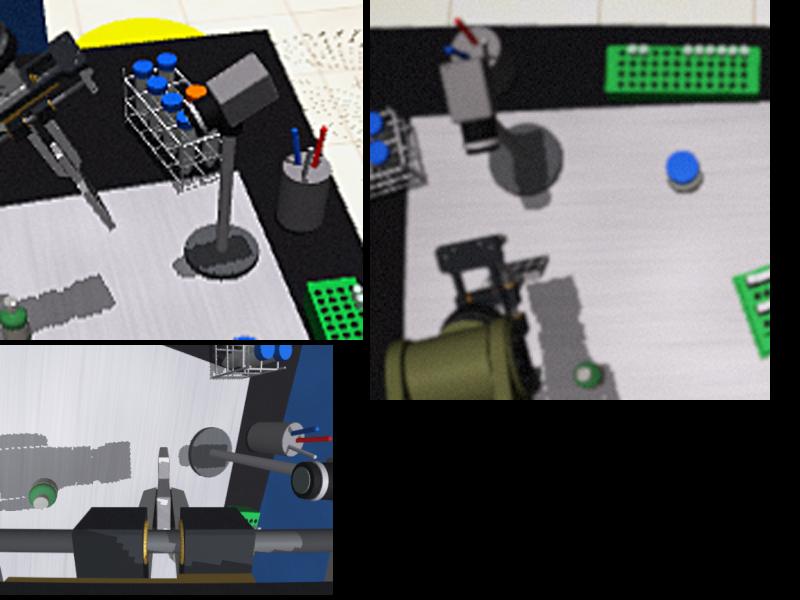

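The carrier is in front of the lens and clear of it. One cross-check: the lens glass seen by the wrist camera, near (302,480), against the fitted lens position.

Run:
```python
from h import *
import pickle
from fit import W,res,obs
from scipy.optimize import least_squares
st,m=pickle.load(open("w2.pkl","rb"))
p=[732.16,208.1,.217]
print("pred lens",proj(m,W(p,60,0,0)),"foot",proj(m,(p[0],p[1],14)))
v=cv2.imread("pics/w2.png")
c=v[165:250,280:512]
cv2.imwrite("pics/w2z.png",cv2.resize(c,None,fx=3.4,fy=3.4,interpolation=cv2.INTER_CUBIC))
from scipy.spatial.transform import Rotation as Ro
R=Ro.from_euler("xyz",st["eef_rot"]).as_matrix();w=st["eef_pos"]+R[:,2]*149
for y in(-35,35): print("carrier far/near top corner",y,proj(m,w-R[:,2]*40+R[:,0]*y))
```

```text
pred lens [461.94243835 210.79152338] foot [326.51587119 165.82712756]
carrier far/near top corner -35 [252.42489055 278.42662036]
carrier far/near top corner 35 [252.38003719 168.8824739 ]
```

View pics/w2z.png

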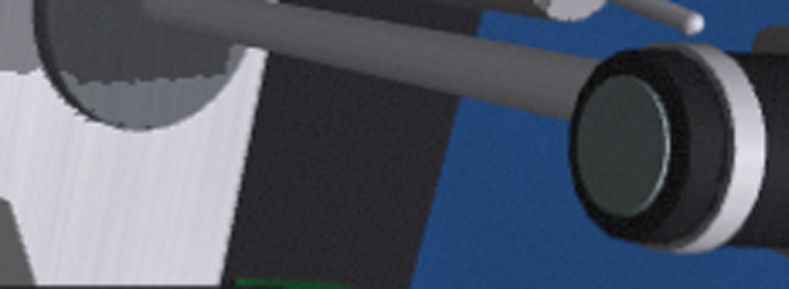

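The lens is seen at (463,208) against a predicted (462,211), about 2 mm off. I'll make a small height correction and let it settle.

Call:
{"api": "carry_out", "payload": {"slide": [[0.004,0.002,0.01],[0.004,0.002,0.01],[0.004,0.002,0.01],[0.004,0.002,0.01],[0.004,0.002,0.01],[0.004,0.002,0.01],[0.004,0.002,0.01],[0.004,0.002,0.01],[0.004,0.002,0.01],[0.004,0.002,0.01]], "dr": [[0,0,0],[0,0,0],[0,0,0],[0,0,0],[0,0,0],[0,0,0],[0,0,0],[0,0,0],[0,0,0],[0,0,0]], "gripper": [0,0,0,0,0,0,0,0,0,0]}}

```text
clock: 6.57
eef_pos: [485.4, 154.1, 316.6]
eef_rot: [2.709, -0.002, 1.789]
wrist_force: [0.2, 0.2, -1.9]
finger_gap: 9.8
finger_force: 30.0
```

Run:
```python
from h import *
st=read_state();print(st["eef_pos"],st["eef_rot"],st["finger_force"],np.abs(st["qd"]).max())
print(sign_off())
```

```text
[485.42728238 154.051267   316.63065337] [ 2.70869949e+00 -1.95530186e-03  1.78871884e+00] 29.999443888664246 0.0016788593541533095
the job is handed in; nothing more can be done
None
```

The job is handed in (no verdict was returned): the tabbed carrier is held still by its tab at 30 N, leaned back square to the camera, its wells within about 10 mm of the focus point by my estimate.

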